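# Chock the tow cart, slip its hitch latch and hold the drawbar off the ball

### The arm

A 6-joint arm with a two-finger parallel gripper is mounted at the origin on the work surface. World frame = base frame: x ahead of the robot, y to its left, z up, the work surface at z = 0. Lengths are in m, angles in degrees, forces in N, time in s.
With the tool pointing down it reaches from about 0.4 to 0.825 m from the base axis. Payload 7 kg.
Tool frame: the origin (TCP) lies at the very end of the fingers, on their centre line; the grasp point (between the pads) lies r.pinch_z behind it (r.pinch_z is the distance from the TCP to the grasp point, in m); z points along the fingers, y is the direction in which the jaws open and shut (so a half turn about z gives the same grasp; the last joint's range is limited). The gripper opens to 88 mm and grips with 3 to 60 N. Pads are 19 mm wide; open, the fingers measure 130 mm over their backs; the gripper's body (78 mm by 193 mm) begins 47 mm behind the grasp point.
Start: joints at [-50.93, 20.546, 0.682, 0, -70.136, -16.507], TCP at [0.259, -0.623, 0.227] pointing down, gripper open.
Joint ranges: [-176.03, 176.03], [-82.01, 121.73], [-58.28, 71.71], [-173.87, 95.51], [-174.79, -0.11], [-173.66, 173.66]. Speed limits (degrees/s): [136.94, 136.94, 172.46, 180, 180, 180].

### API

Orientations are given as [roll, pitch, yaw] about the fixed x, y, z axes, in that order (R = Rz(yaw) Ry(pitch) Rx(roll)).
In Python, from plant import r gives the robot as it stands. The module is installed in compiled form; this text tells all that it offers.
- The arm moves only by the tool servo_tool, never from a script. Its argument "steps" is a list of rows, each a list of 5 numbers: the finger opening in cm, from 0 to 8.76, then the shift along the tool's x, y, z in cm, then the turn about the tool's z in degrees. In form: [[fingers, x, y, z, spin], ...]. A call has 1 to 8 rows; each row shifts and turns the commanded pose from where the row before left it, along the tool's axes as they then stand; what a row does not reach is not made up. A row lasts 1/8 s, in which the tool goes at most 62.5 mm and 10.7 degrees, less where a joint would pass 70% of its speed; a pose out of reach is approached as far as the arm can. A call with a gripper value outside its range is refused whole. The fingers move at their own pace and stop on an object; "squeeze" is the grip in N (left out, the last holds). Time passes only in rows, so rows that do not move let the fingers close. It gives the time, the measured TCP pose, the force and the opening at its end, in the units of the state.
- r.get_state(): the state, without advancing time (a new reading comes with each control period).
- r.capture(name): name is "scene" or "top" or "wrist"; returns the picture (420x560x3 uint8, red, green, blue); there is no depth.
- r.calibration(name): a dict with "K" (3x3 intrinsics, pixels), "rvec" (rotation vector, rad) and "tvec" (3), from world to camera coordinates, as OpenCV has them; the wrist camera has in their place "tool_from_camera" (4x4, takes a point from camera to tool coordinates, whose origin is the TCP and whose axes are the flange's). Camera axes: x right, y down, z forward; pixel columns grow to the right and rows downward; lengths in m; the calibration is good to about 2 mm. A picture is of the moment at which its call begins: read the wrist's pose just before it. calibration takes no time and is no camera call.
- r.close_job(): hands the job in, once; it reports no verdict.
The state is a dict: "time_s": time; "joints": joint angles; "qd": joint speeds; "joint_torque": joint torques, N m; "tcp_pos": TCP position; "eef_rot": TCP orientation; "contact_force": force on the tool from outside, world axes, zero at the start; "moment": the same for the moment, N m; "gripper_width": finger opening in m.
Only numpy, scipy, OpenCV 4.12 (cv2) and the standard library are available. Lean on these libraries where they do the work, as an engineer would, in place of code of your own. Each camera call takes 0.05 s, during which the arm holds its last target.

### The job

The tow cart is hitched to the ball mount on the bench and must be unhitched without rolling away: first slide the loose steel chock along the bench, flat and not lifted, until its slope is snug against the tread of the cart's front wheel on the side away from the robot, square to the wheel and centred on it. Then pull the coupler's latch handle sideways against its spring and, keeping it pulled, lift the coupler off the ball on its hinged drawbar; finish while still holding it in the fingers, still, at least 60 mm up from its seat, touching nothing but the gripper. Leave the other things on the bench where they are.

Things in the scene. Friction and masses are not known exactly. Their poses are not given: they have to be found in the camera images.
- cart: small four-wheeled tow cart, fixed, on the bench's right half: green tube frame 230 mm wide, deck 150 mm high, load to 280 at its rear, wheels 200 mm across and 40 wide outside the frame, tread centres 160 mm off the middle. Origin on the bench under the middle of the front axle; +y forwards to drawbar and ball, +x to the wheels on the side away from the robot, z up
- wheel (a point): centre of the front wheel on the side away from the robot (the one to chock), 100 mm above the bench; axes as the cart's. The front of its tread is 100 mm ahead (+y)
- chock: loose wheel chock of dark steel plate, 130 mm long (y), 80 wide (x), 60 high, 0.5 to 0.9 kg; origin under its centre. Its 45 degree slope faces its -y (2 mm high at y -65, 60 mm at y -7), then a flat top; upright back plate at y +65. Snug, its origin is 108 mm ahead (cart +y) of the wheel centre, axes parallel to the cart's; it starts further ahead, turned up to 0.3 rad
- hinge (a point): middle of the level clevis pin on which the drawbar swings; the pin lies along the cart's x, 115 mm above the bench, 400 mm behind the ball centre
- drawbar (a joint): angle of the drawbar (a 30 mm square tube) about the clevis pin, rad: 0 level with the coupler seated on the ball, growing as the coupler goes up (to 0.8). It falls back by its weight: about 7 N to lift at the coupler
- coupler: steel ball coupler on the drawbar's end: round inverted cup 66 mm across, rim 14 mm below and roof 31 mm above its origin; on the roof a spring barrel across the drawbar, its top 52 mm above the origin. Origin at the socket centre, 400 mm from the pin, at the ball centre when seated; axes as the cart's, tilting with the drawbar. It carries the latch
- latch (a joint): sideways travel of the spring latch, m: 0 locked (its blade lies under the ball, the coupler cannot be lifted), 0.018 pulled out to its stop; from about 0.015 the blade clears the ball. It moves to the cart's -x, the robot's side. The spring takes 8 N at 0 and 14 N at the stop, and pushes it back when let go; once the coupler is clear of the ball it need not stay pulled
- handle (a point): middle of the latch handle: an upright dark flat paddle on the robot's side of the coupler, 12 mm thick along cart x, 36 mm wide along y, from 25 mm below to 21 mm above this point, standing 47 mm above the spring barrel's top. Locked, it is 78 mm above and 41 mm to -x of the coupler origin. Moves with latch and drawbar; axes as the coupler's
- ball_mount: dark steel base plate 120 x 110 x 10 mm bolted to the bench with a post and a 50 mm ball. Origin under the ball on the bench; axes as the cart's
- ball (a point): centre of the ball, 115 mm above the bench, 490 mm ahead of the front axle; axes as the cart's
- grease_tin: bystander: closed round tin, 80 mm across, 62 mm high; origin under its centre
- spare_ball: bystander: spare tow ball standing on its collar, 51 mm across, 66 mm high; origin under its centre
- offcut: bystander: 30 mm square tube offcut standing on end, 110 mm high; origin under its centre
- spray_can: bystander: spray can, 52 mm across, 172 mm high; origin under its centre
- hammer: bystander: hammer lying flat, handle to its -x; origin near its middle on the bench
- wrench: bystander: spanner lying flat along its x; origin near its middle on the bench
- wire_brush: bystander: wooden wire brush 150 x 50 mm (long along its y), 26 mm high, lying on its back; origin under its centre
Things that resemble listed ones, but are neither listed nor needed, are in the scene too. What is shaped like the ball_mount but red is not meant.

How it is judged:
By the outcome, as a careful person would: the job done as asked, in the order asked, and still so for the second after the job is handed in, while the arm keeps its last pose, push and grip.
It also fails if it takes over 53 s, if anything falls off the work surface, if the arm or the gripper's body presses on something with over 40 N, if the wrist force passes 120 N, or if a joint passes its speed limit or range.

## Working session

There is one attempt and no reset: what is moved stays moved. The work goes in short steps, Python scripts to look and compute and a tool call to move; the robot and the scene stay as the last step left them, time stands still between calls to the robot, and variables do not carry over. Pictures are saved under pics/ and viewed, and the job is handed in when it is done.

Besides the shell and the picture viewer there is one more tool, called by a JSON object that holds its "api" and its "payload". servo_tool: Moves the arm, as the interface text tells. Its arguments: {"type":"object","properties":{"steps":{"type":"array","items":{"type":"array","items":{"type":"number"}}},"squeeze":{"type":"number"}},"required":["steps"]}

```bash
mkdir -p pics; python3 - <<'E'
from plant import r
import cv2
s=r.get_state(); print(s, r.pinch_z)
for n in("scene","top","wrist"):
    im=r.capture(n); cv2.imwrite(f"pics/{n}0.png",im[:,:,::-1]); print(n,r.calibration(n))
E
```

```text
{'time_s': 0.0, 'joints': array([-5.09307273e+01,  2.05908731e+01,  6.34632404e-01, -1.89951717e-02,
       -7.01353136e+01, -1.65070437e+01]), 'qd': array([ 0.02047478,  0.03587126,  0.05515602, -0.01186125,  0.02676673,
        0.00551709]), 'joint_torque': array([-8.32329042e-04, -5.82718527e+01,  2.93058944e+01,  6.99724227e+00,
        6.99079319e-03, -8.41330666e-05]), 'tcp_pos': array([ 0.25877922, -0.62290894,  0.22563909]), 'eef_rot': array([ 1.79907145e+02, -8.89518507e-03, -1.57444233e+02]), 'contact_force': array([-1.58738329,  0.59065958, -0.71819083]), 'moment': array([-0.02123031, -0.0020373 , -0.01755449]), 'gripper_width': 0.08756016818286194} 0.0188
scene {'K': array([[416.53902444,   0.        , 280.7422156 ],
       [  0.        , 416.53902444, 214.48271622],
       [  0.        ,   0.        ,   1.        ]]), 'rvec': array([ 1.75339015,  1.74411018, -0.75119099]), 'tvec': array([-0.07863493, -0.21621695,  1.62524249])}
top {'K': array([[388.42658231,   0.        , 282.03803888],
       [  0.        , 388.42658231, 213.10355945],
       [  0.        ,   0.        ,   1.        ]]), 'rvec': array([ 2.18482309, -2.19434975,  0.07773465]), 'tvec': array([0.08703171, 0.46078929, 1.03347241])}
wrist {'K': array([[369.28319449,   0.        , 273.38923225],
       [  0.        , 369.28319449, 206.27070398],
       [  0.        ,   0.        ,   1.        ]]), 'tool_from_camera': array([[-3.20185152e-04, -9.53822643e-01, -3.00370211e-01,
         8.08975490e-02],
       [ 9.99999801e-01, -4.68895814e-04,  4.23005852e-04,
         6.33384299e-04],
       [-5.44314894e-04, -3.00370016e-01,  9.53822603e-01,
        -1.58432700e-01],
       [ 0.00000000e+00,  0.00000000e+00,  0.00000000e+00,
         1.00000000e+00]])}
```

View pics/scene0.png

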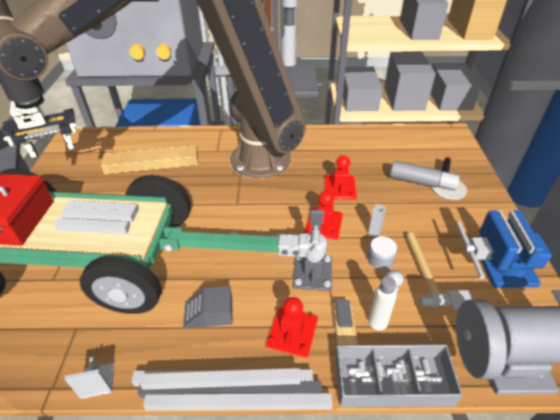

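View pics/top0.png

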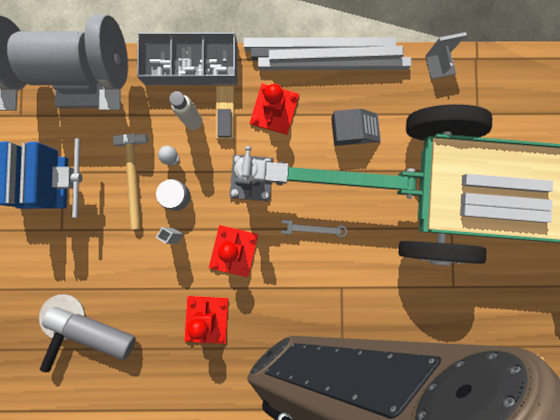

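View pics/wrist0.png

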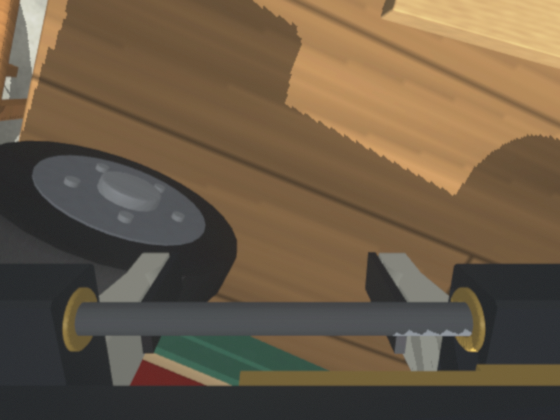

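The top view shows the cart on the right, with its wheel at (450,122). The dark chock is at (357,126), the ball mount and coupler at (250,172), and a light chock-like decoy at (445,55). Next I'll enlarge crops to measure these.

```bash
cat > h.py <<'E'
import numpy as np, cv2
from plant import r
from scipy.spatial.transform import Rotation as Ro
def cam(n):
    c=r.calibration(n); return c["K"],cv2.Rodrigues(c["rvec"])[0],c["tvec"],c["rvec"]
def back(n,uv,z):
    K,R,t,_=cam(n); d=R.T@np.linalg.inv(K)@np.array([uv[0],uv[1],1.]); o=-R.T@t
    return o+d*(z-o[2])/d[2]
def proj(n,P):
    K,R,t,rv=cam(n); return cv2.projectPoints(np.atleast_2d(P).astype(float),rv,t,K,None)[0][:,0]
def tri(a,b):
    Ps=[];
    for n in("top","scene"):
        K,R,t,_=cam(n); Ps.append(K@np.c_[R,t])
    X=cv2.triangulatePoints(Ps[0],Ps[1],np.array(a,float),np.array(b,float))[:,0]; return X[:3]/X[3]
def wproj(P,s):
    T=r.calibration("wrist")["tool_from_camera"];K=r.calibration("wrist")["K"]
    Rt=Ro.from_euler("xyz",s["eef_rot"],degrees=True).as_matrix()
    p=(np.atleast_2d(P)-s["tcp_pos"])@Rt; p=(p-T[:3,3])@T[:3,:3]; q=p@K.T; return q[:,:2]/q[:,2:]
def crop(src,out,x0,y0,x1,y1,k):
    im=cv2.imread(src)[y0:y1,x0:x1]; cv2.imwrite(out,cv2.resize(im,None,fx=k,fy=k,interpolation=cv2.INTER_CUBIC))
E
python3 - <<'E'
from h import *
crop("pics/top0.png","pics/t1.png",320,90,500,220,4)
crop("pics/top0.png","pics/t2.png",210,130,350,230,5)
crop("pics/scene0.png","pics/s1.png",70,210,340,330,3)
for n in("top","scene"):
    K,R,t,_=cam(n);print(n,-R.T@t)
E
```

```text
top [0.39133064 0.08971043 1.06149841]
scene [1.322048   0.08366018 0.96929688]
```

View pics/t1.png

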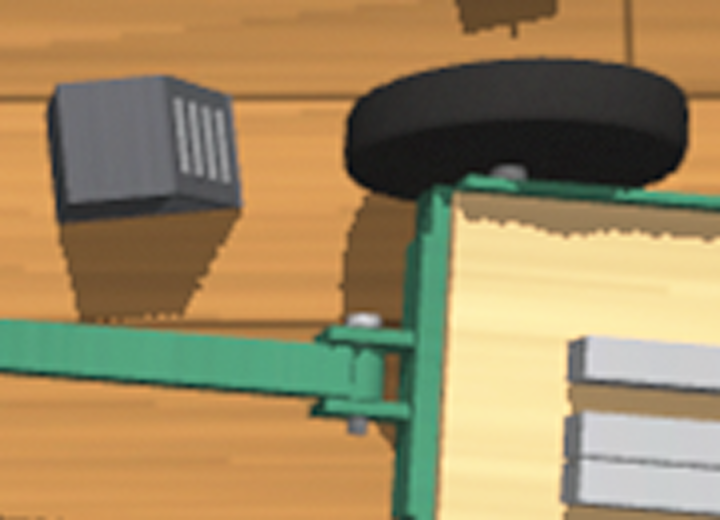

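View pics/t2.png

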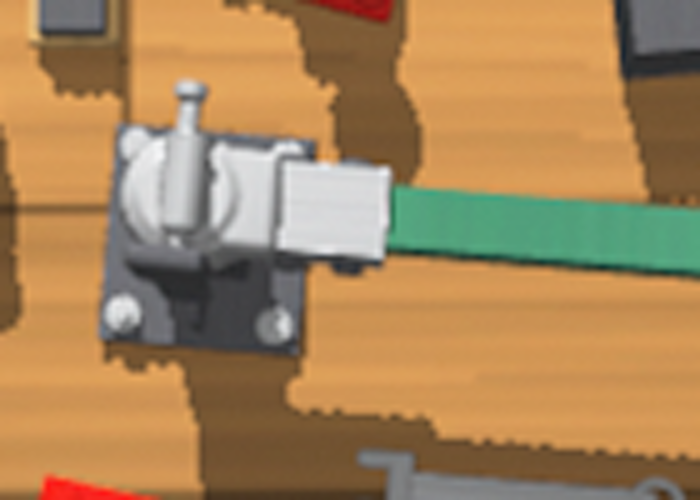

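View pics/s1.png

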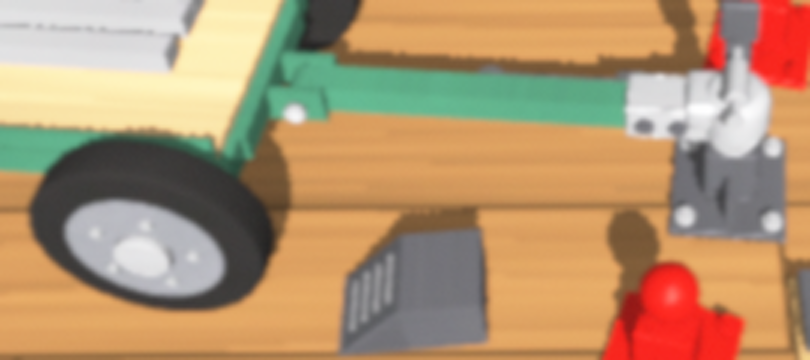

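```bash
cat > fit.py <<'E'
from h import *
from scipy.optimize import least_squares
def w(p,q):
    c,s=np.cos(p[2]),np.sin(p[2]); q=np.atleast_2d(q).astype(float)
    return np.c_[p[0]+c*q[:,0]-s*q[:,1], p[1]+s*q[:,0]+c*q[:,1], q[:,2]]
def fit(obs,p0):
    f=lambda p: np.concatenate([(proj(n,w(p,q))[0]-uv) for n,q,uv in obs])
    s=least_squares(f,p0,loss="soft_l1"); return s.x,f(s.x).reshape(-1,2)
if __name__=="__main__":
    T1=lambda u,v:np.array([u/4+320,v/4+90]); T2=lambda u,v:np.array([u/5+210,v/5+130]); S=lambda u,v:np.array([u/3+70,v/3+210])
    m=lambda *a:np.array(a)/1000
    cart=[("top",m(60,545,10),T2(120,125)),("top",m(60,435,10),T2(315,142)),("top",m(-60,435,10),T2(298,355)),("top",m(-60,545,10),T2(100,340)),
     ("top",m(0,90,115),T1(360.5,373)),("scene",m(60,435,10),S(668,232)),("scene",m(60,545,10),S(785,239)),
     ("top",m(180,0,200),T1(515,60)), ("scene",m(185,0,100),S(140,257))]
    p,e=fit(cart,[.45,-.2,0]); print("cart",p,"\n",e.round(1))
    ch=[("top",m(40,65,60),T1(60,87)),("top",m(40,-7,60),T1(165,77)),("top",m(-40,-7,60),T1(178,192)),("top",m(-40,65,60),T1(68,205)),
     ("top",m(40,-65,2),T1(232,97)),("top",m(-40,-65,2),T1(241,207)),("scene",m(40,-7,60),S(403,300) if 0 else S(398,292)),
     ("scene",m(-40,-7,60),S(403,236)),("scene",m(-40,65,60),S(478,229)),("scene",m(40,-65,2),S(342,352)),("scene",m(40,65,0),S(487,342))]
    c,e=fit(ch,[.5,.0,0]); print("chock",c,"\n",e.round(1))
    for k,q in dict(wheel=(160,0,100),hinge=(0,90,115),ball=(0,490,115),handle=(-41,490,193),snug=(160,108,0)).items(): print(k,w(p,m(*q)).round(4))
    # overlays
    def draw(n,src,out,P,Q,x0,y0,x1,y1,k):
        im=cv2.resize(cv2.imread(src),None,fx=k,fy=k,interpolation=cv2.INTER_CUBIC)
        def line(pp,pts,col,cl=True):
            a=(proj(n,w(pp,np.array(pts)/1000.))+.5)*k-.5; cv2.polylines(im,[(a*8).round().astype(int)],cl,col,1,cv2.LINE_AA,3)
        for z in(10,):line(P,[(60,545,z),(60,435,z),(-60,435,z),(-60,545,z)],(0,255,255))
        th=np.linspace(0,6.28,60)
        for x in(140,180):line(P,[(x,100*np.cos(t),100+100*np.sin(t)) for t in th],(0,255,255))
        for x in(-140,-180):line(P,[(x,100*np.cos(t),100+100*np.sin(t)) for t in th],(0,255,255))
        line(P,[(0,90,130),(0,490,130)],(255,0,255),False)
        line(P,[(-47,472,214),(-47,508,214),(-35,508,214),(-35,472,214)],(255,0,255))
        line(P,[(-47,472,168),(-47,508,168),(-35,508,168),(-35,472,168)],(255,0,255))
        for x in(-40,40):line(Q,[(x,65,0),(x,65,60),(x,-7,60),(x,-65,2),(x,-65,0)],(0,255,0))
        cv2.imwrite(out,im[y0*k:y1*k,x0*k:x1*k])
    draw("top","pics/top0.png","pics/o_t.png",p,c,215,90,505,280,3) if 0 else draw("top","pics/top0.png","pics/o_t.png",p,c,220,85,500,275,3)
    draw("scene","pics/scene0.png","pics/o_s.png",p,c,70,170,340,330,3)
    np.save("p.npy",p);np.save("c.npy",c)
E
python3 fit.py
```

```text
cart [ 0.51958613 -0.3194226  -0.08005295] 
 [[-1.2 -0.5]
 [-0.1 -0.9]
 [-0.1  0. ]
 [-0.9 -0. ]
 [-0.  -0. ]
 [-0.6 -1.5]
 [-0.5 -1.5]
 [17.6 -2.6]
 [ 0.5 -1.1]]
chock [ 0.69241345 -0.11999341  0.08940158] 
 [[-1.4 -0.6]
 [-0.5 -0.6]
 [-0.4  0.5]
 [-0.3 -0.3]
 [-0.8 -0.5]
 [ 0.1  0.2]
 [-1.3  5.4]
 [-1.6 -1.6]
 [ 0.5 -1.4]
 [-1.8 -0.4]
 [-0.3 -0.8]]
wheel [[ 0.6791 -0.3322  0.1   ]]
hinge [[ 0.5268 -0.2297  0.115 ]]
ball [[0.5588 0.169  0.115 ]]
handle [[0.5179 0.1723 0.193 ]]
snug [[ 0.6877 -0.2246  0.    ]]
```

View pics/o_t.png

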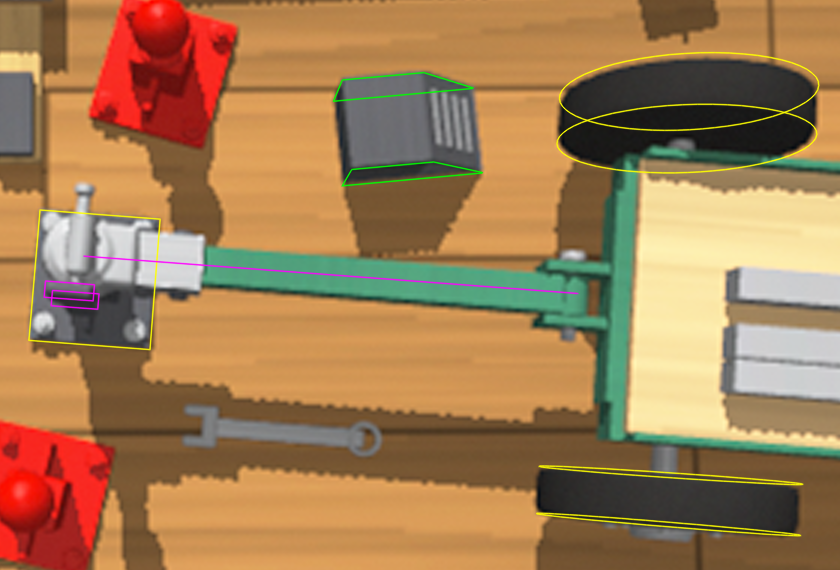

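View pics/o_s.png

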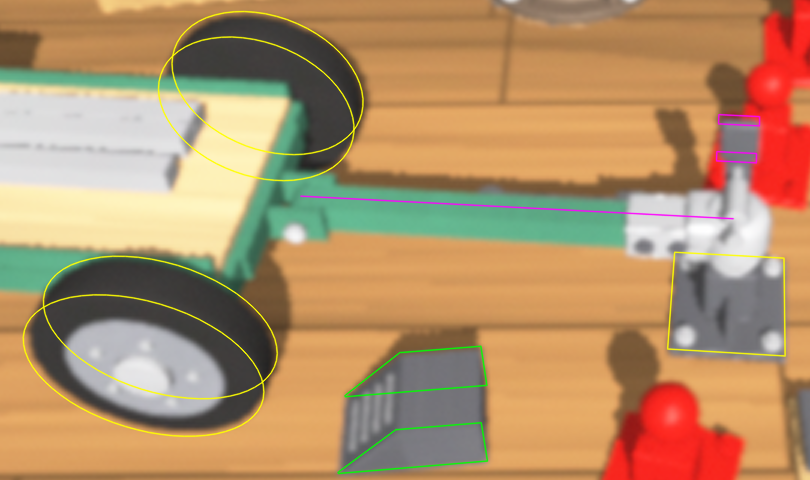

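{"api": "servo_tool", "payload": {"steps": [[8.76,0,0,-5.2,0],[8.76,0,0,-5.2,0],[8.76,-4.3,2.4,0,0],[8.76,-4.3,2.4,0,0],[8.76,-4.3,2.4,0,0],[8.76,-4.3,2.4,0,0],[8.76,-4.3,2.4,0,0],[8.76,-4.3,2.4,0,0]]}}

```text
time_s: 1.15
tcp_pos: [0.4427, -0.3899, 0.3304]
eef_rot: [180.0, -0.0, -157.4]
contact_force: [1.2, -0.7, 0.5]
gripper_width: 0.088
```

{"api": "servo_tool", "payload": {"steps": [[8.76,-4.3,2.4,0,0],[8.76,-4.3,2.4,0,0],[8.76,-4.3,2.4,0,0],[8.76,-4.3,2.4,0,0],[8.76,-4.3,2.4,0,0],[8.76,-4.3,2.4,0,0],[8.76,-4.3,2.4,0,0],[8.76,-4.3,2.4,0,0]]}}

```text
time_s: 2.15
tcp_pos: [0.6867, -0.0806, 0.3303]
eef_rot: [180.0, -0.0, -157.4]
contact_force: [0.8, 0.1, -0.3]
gripper_width: 0.0873
```

{"api": "servo_tool", "payload": {"steps": [[8.76,0,0,0,10],[8.76,0,0,0,10],[8.76,0,0,0,10],[8.76,0,0,0,10],[8.76,0,0,0,10],[8.76,0,0,0,10],[8.76,0,0,0,10],[8.76,0,0,0,10]]}}

```text
time_s: 3.15
tcp_pos: [0.6858, -0.082, 0.3301]
eef_rot: [-180.0, -0.0, 122.2]
contact_force: [-0.6, -0.3, -0.2]
gripper_width: 0.0878
```

{"api": "servo_tool", "payload": {"steps": [[8.76,0,0,0,10],[8.76,0,0,0,10],[8.76,0,0,0,7.5],[8.76,0,0,0,0]]}}

```text
time_s: 3.65
tcp_pos: [0.6885, -0.128, 0.3271]
eef_rot: [179.7, -3.0, 99.7]
contact_force: [0.6, 0.1, -0.2]
gripper_width: 0.0877
```

```bash
python3 - <<'E'
from h import *
s=r.get_state(); print(s["joints"],s["qd"],s["tcp_pos"],s["eef_rot"])
cv2.imwrite("pics/w1.png",r.capture("wrist")[:,:,::-1])
s=r.get_state(); print(s["joints"],s["qd"],s["tcp_pos"],s["eef_rot"])
E
```

```text
[   3.63246193   21.29945256   15.79185952   -3.0722525   -84.49215641
 -173.60319383] [ 1.95649978 -0.57584756 -0.62781463  0.46662682  0.39155186 -0.00836554] [ 0.68854557 -0.12799035  0.32707751] [179.66655138  -3.03984874  99.7431715 ]
[   3.71817022   21.2724297    15.76484      -3.05424088  -84.47810742
 -173.6039366 ] [ 1.64764431 -0.37856238 -0.39304648  0.17388893  0.02994358  0.01817215] [ 0.68857802 -0.12709258  0.32723418] [179.65453762  -3.02046106  99.82975455]
```

View pics/w1.png

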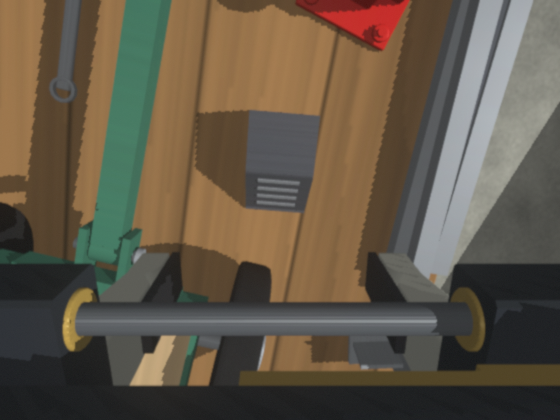

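```bash
python3 - <<'E'
from h import *
cv2.imwrite("pics/s2.png",r.capture("scene")[:,:,::-1])
crop("pics/s2.png","pics/s2c.png",80,0,380,225,2.6 and 3)
E
```

```text
(no output)
```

View pics/s2.png

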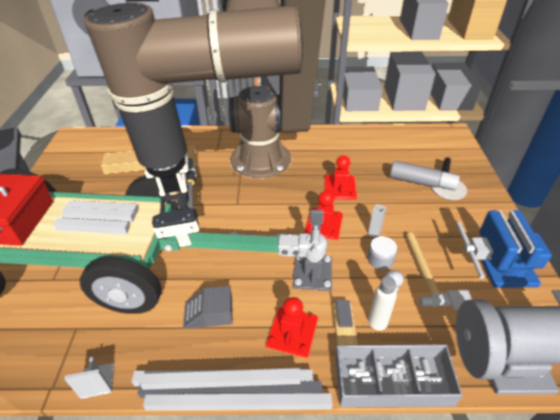

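View pics/s2c.png

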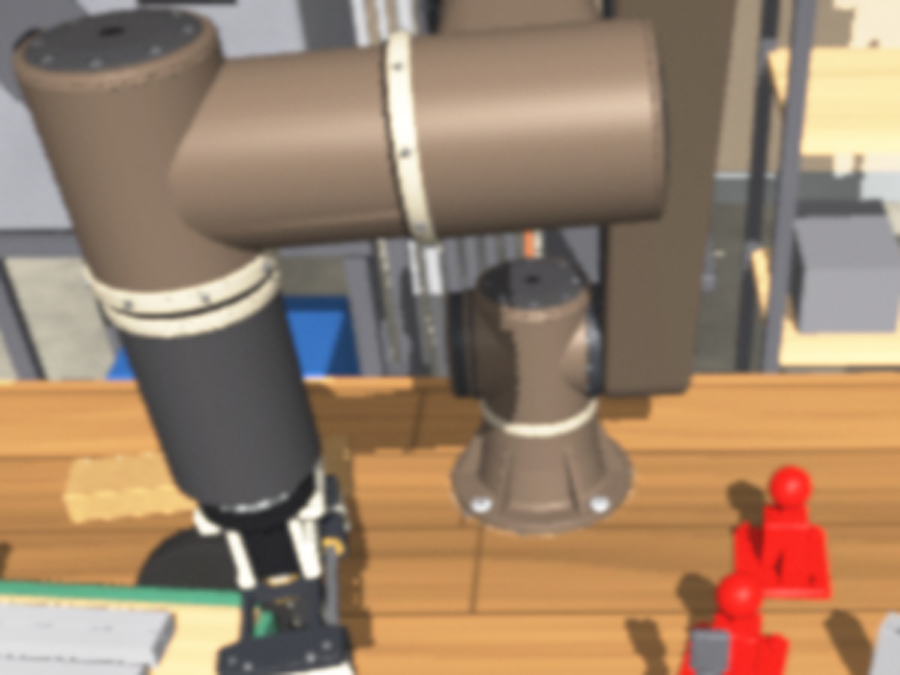

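{"api": "servo_tool", "payload": {"steps": [[8.76,0,0,0,-10],[8.76,0,0,0,-10],[8.76,0,0,0,-10],[8.76,0,0,0,-10],[8.76,0,0,0,-10],[8.76,0,0,0,-10],[8.76,0,0,0,-10],[8.76,0,0,0,-10]]}}

```text
time_s: 4.75
tcp_pos: [0.6887, -0.1248, 0.3279]
eef_rot: [177.0, -0.1, -179.6]
contact_force: [-0.3, -0.3, 0.2]
gripper_width: 0.0877
```

{"api": "servo_tool", "payload": {"steps": [[8.76,0,0,0,-10],[8.76,0,0,0,-10],[8.76,0,0,0,-10],[8.76,0,0,0,-10],[8.76,0,0,0,-10],[8.76,0,0,0,-10],[8.76,0,0,0,-10],[8.76,0,0,0,-10]]}}

```text
time_s: 5.75
tcp_pos: [0.6888, -0.1248, 0.3279]
eef_rot: [179.4, 3.0, -99.7]
contact_force: [-0.7, 0.3, -0.0]
gripper_width: 0.0878
```

```bash
cat >> h.py <<'E'
def plan(P,yaw=None,pinch=True,n=1):
    """shift (cm, tool axes) bringing TCP (xy of pinch optionally) to P; spin to bring tool y to world heading (deg, mod 180)"""
    s=r.get_state(); R=Ro.from_euler("xyz",s["eef_rot"],degrees=True).as_matrix()
    P=np.array(P,float)
    if pinch: P=P+R[:,2]*r.pinch_z*np.array([1,1,0])
    d=R.T@(P-s["tcp_pos"])*100
    sp=0
    if yaw is not None:
        a=np.degrees(np.arctan2(R[1,1],R[0,1])); e=(yaw-a+90)%180-90; sp=-e
    print("tcp",s["tcp_pos"].round(4),"t",round(s["time_s"],2),"j",s["joints"].round(1),"\nshift cm",d.round(2),"per row",(d/n).round(2),"spin",round(sp,2),"F",s["contact_force"].round(1))
    return d,sp
E
python3 - <<'E'
from fit import *
c=np.load("c.npy"); g=w(c,np.array([0,.053,.12]))[0]; print(g)
plan(g,np.degrees(c[2]))
E
```

```text
[ 0.68768148 -0.06720508  0.12      ]
tcp [ 0.6888 -0.1248  0.3279] t 5.75 j [  3.9  21.2  15.7  -3.  -84.5 -13.3] 
shift cm [-4.67  0.86 21.07] per row [-4.67  0.86 21.07] spin -14.75 F [-0.7  0.3 -0. ]
```

{"api": "servo_tool", "payload": {"steps": [[8.76,-1.2,0.2,5,0],[8.76,-1.2,0.2,5,0],[8.76,-1.2,0.2,5,0],[8.76,-1.1,0.3,5,0],[8.76,0,0,1,-7.4],[8.76,0,0,0,-7.4],[8.76,0,0,0,0]]}}

```text
time_s: 6.62
tcp_pos: [0.6876, -0.066, 0.1206]
eef_rot: [-179.9, 3.0, -85.2]
contact_force: [0.5, 0.2, -0.2]
gripper_width: 0.0871
```

```bash
python3 - <<'E'
from fit import *
c=np.load("c.npy"); g=w(c,np.array([0,.053,.033]))[0]; print(g)
plan(g,np.degrees(c[2]))
s=r.get_state(); im=np.ascontiguousarray(r.capture("wrist")[:,:,::-1]); cv2.imwrite("pics/w2.png",im)
for x in(-.04,.04):
    q=wproj(w(c,np.array([[x,.065,0],[x,.065,.06],[x,-.007,.06],[x,-.065,.002]])),s); print(q.round(0).tolist())
    cv2.polylines(im,[q.round().astype(int)],False,(0,255,0),1)
cv2.imwrite("pics/w2o.png",im)
cv2.imwrite("pics/s3.png",r.capture("scene")[:,:,::-1])
E
```

```text
[ 0.68768148 -0.06720508  0.033     ]
tcp [ 0.6876 -0.066   0.1206] t 6.62 j [  8.9  26.6  -2.9  -3.5 -60.2  -2.4] 
shift cm [0.48 0.02 8.74] per row [0.48 0.02 8.74] spin -0.35 F [ 0.5  0.2 -0.2]
[[325.0, 203.0], [337.0, 235.0], [344.0, 120.0], [334.0, 19.0]]
[[224.0, 203.0], [212.0, 235.0], [204.0, 121.0], [213.0, 20.0]]
```

View pics/w2o.png

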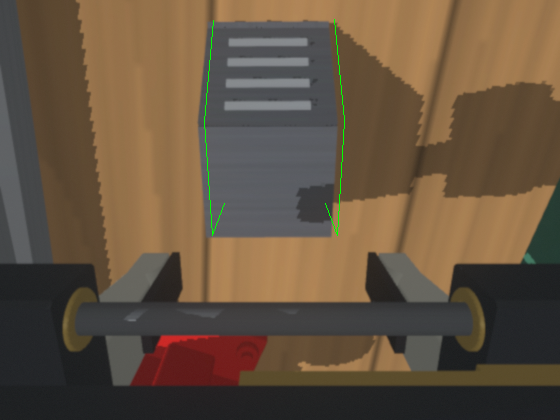

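View pics/s3.png

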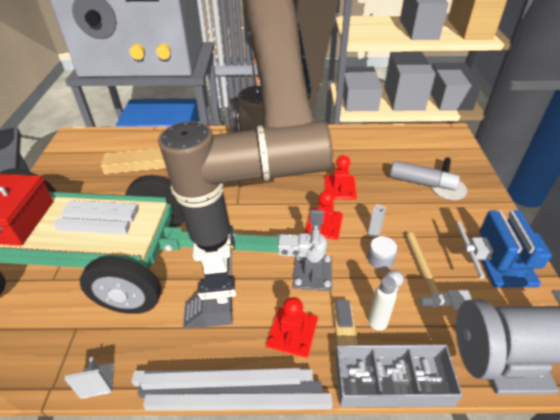

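{"api": "servo_tool", "payload": {"steps": [[8.76,0.2,-0.2,3,0],[8.76,0.2,0,3,0],[8.76,0.1,0,2.7,0],[8.76,0,0,0,0]]}}

```text
time_s: 7.22
tcp_pos: [0.6884, -0.0671, 0.0316]
eef_rot: [179.9, 3.0, -85.4]
contact_force: [-0.6, -0.5, 0.7]
gripper_width: 0.0874
```

{"api": "servo_tool", "payload": {"steps": [[7.6,0,0,0,0],[7.6,0,0,0,0],[7.6,0,0,0,0],[7.6,0,0,0,0]], "squeeze": 25}}

```text
time_s: 7.72
tcp_pos: [0.6911, -0.0671, 0.0351]
eef_rot: [-179.7, 3.0, -85.2]
contact_force: [1.6, 1.0, 5.6]
gripper_width: 0.0794
```

```bash
python3 - <<'E'
from fit import *
plan([.69,-.067,.033],0)
s=r.get_state(); print(s["contact_force"],s["gripper_width"])
cv2.imwrite("pics/w3.png",r.capture("wrist")[:,:,::-1])
cv2.imwrite("pics/s4.png",r.capture("scene")[:,:,::-1])
crop("pics/s4.png","pics/s4c.png",60,150,300,340,3)
E
```

```text
tcp [ 0.6911 -0.0671  0.0351] t 7.72 j [  8.8  31.6  -7.   -3.9 -51.   -1.6] 
shift cm [-0.1   0.1   0.22] per row [-0.1   0.1   0.22] spin 4.74 F [1.6 1.  5.6]
[1.55049924 1.03395539 5.63489445] 0.07944916586001934
```

View pics/w3.png

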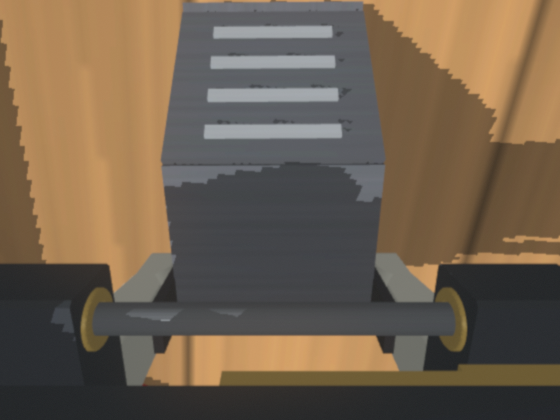

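View pics/s4c.png

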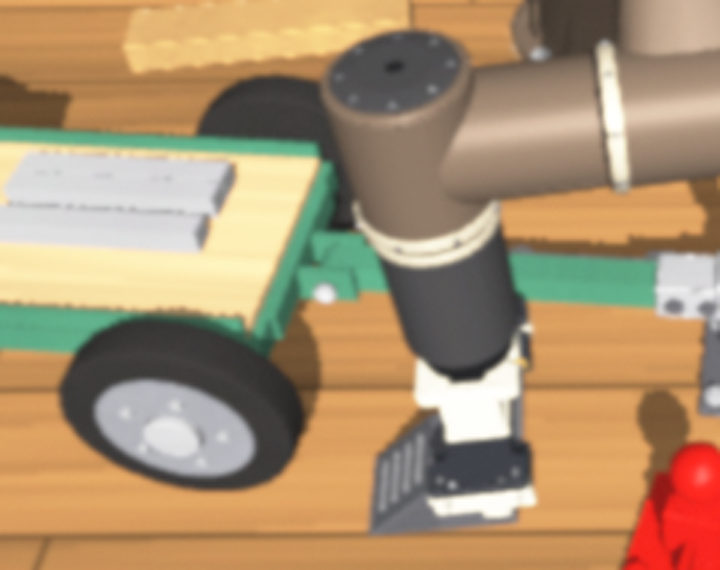

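{"api": "servo_tool", "payload": {"steps": [[7.6,1,-0.04,-0.05,1.1],[7.6,1,-0.04,-0.05,1.1],[7.6,1,-0.04,-0.05,1.1],[7.6,1,-0.04,-0.05,1.1]]}}

```text
time_s: 8.32
tcp_pos: [0.6951, -0.1051, 0.0351]
eef_rot: [-179.9, 3.1, -89.6]
contact_force: [0.6, 10.7, 8.7]
gripper_width: 0.0795
```

{"api": "servo_tool", "payload": {"steps": [[7.6,1,-0.04,-0.05,1.1],[7.6,1,-0.04,-0.05,1.1],[7.6,1,-0.04,-0.05,1.1],[7.6,0.9,-0.04,-0.05,1.5],[7.6,0,0,0,0]]}}

```text
time_s: 8.95
tcp_pos: [0.6963, -0.1455, 0.0351]
eef_rot: [179.9, 3.1, -94.5]
contact_force: [1.7, 3.9, 6.9]
gripper_width: 0.0798
```

```bash
python3 - <<'E'
from fit import *
p=np.load("p.npy")
plan([.6954,-.1727,.033],np.degrees(p[2]))
s=r.get_state(); print(s["contact_force"],s["gripper_width"],s["eef_rot"])
cv2.imwrite("pics/w4.png",r.capture("wrist")[:,:,::-1])
cv2.imwrite("pics/s5.png",r.capture("scene")[:,:,::-1])
crop("pics/s5.png","pics/s5c.png",60,150,300,340,3)
cv2.imwrite("pics/t5.png",r.capture("top")[:,:,::-1])
crop("pics/t5.png","pics/t5c.png",300,60,520,220,3)
E
```

```text
tcp [ 0.6963 -0.1455  0.0351] t 8.95 j [  2.1  33.   -4.2  -3.9 -52.6  -4.2] 
shift cm [ 2.62 -0.12  0.07] per row [ 2.62 -0.12  0.07] spin 0.14 F [1.7 3.9 6.9]
[1.70014566 3.87092789 6.90888891] 0.07977723096991368 [179.88666379   3.06699483 -94.45742541]
```

View pics/w4.png

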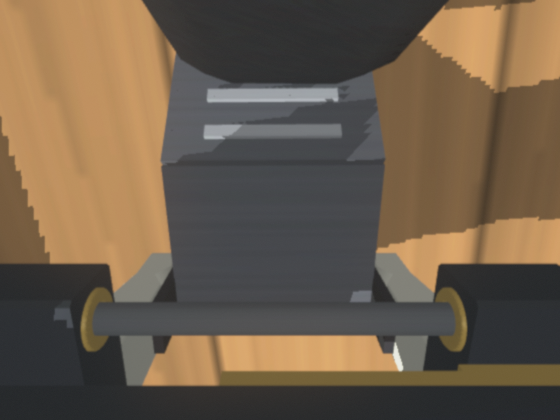

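View pics/s5c.png

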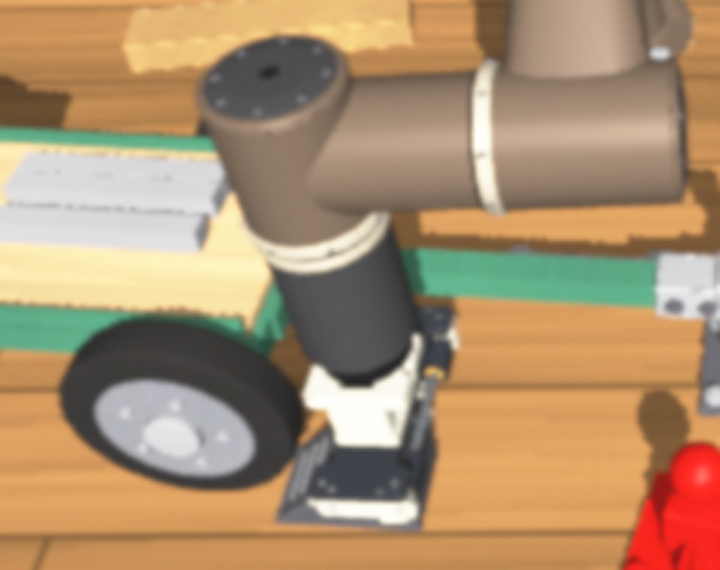

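View pics/t5c.png

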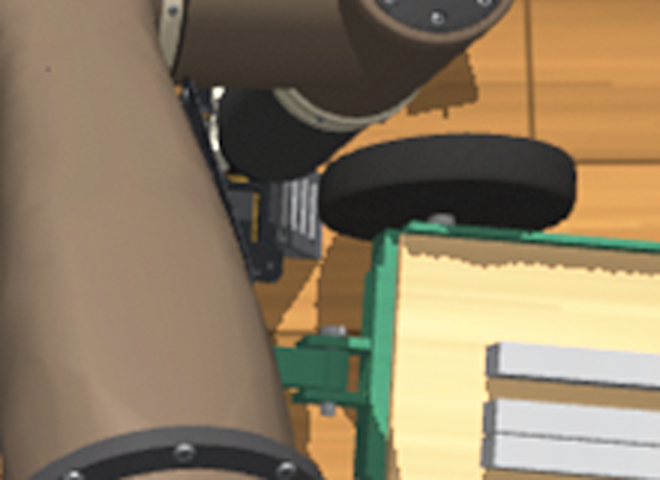

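```bash
python3 - <<'E'
from fit import *
p=np.load("p.npy"); s=r.get_state()
im0=cv2.imread("pics/w4.png")
outs=[]
for dx in(0,.003,.006):
    im=im0.copy(); q=p.copy(); q[0]+=dx
    th=np.linspace(-1.2,0.9,40)
    for x,col in((.14,(0,255,255)),(.16,(0,0,255)),(.18,(0,255,0))):
        a=wproj(w(q,np.c_[np.full(40,x),.1*np.cos(th),.1+.1*np.sin(th)]),s)
        cv2.polylines(im,[a.round().astype(int)],False,col,1)
    outs.append(im[0:180,120:460])
cv2.imwrite("pics/w4o.png",cv2.resize(np.vstack(outs),None,fx=1.1,fy=1.1) )
crop("pics/w4.png","pics/w4c.png",130,0,460,180,2)
E
```

```text
(no output)
```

View pics/w4o.png

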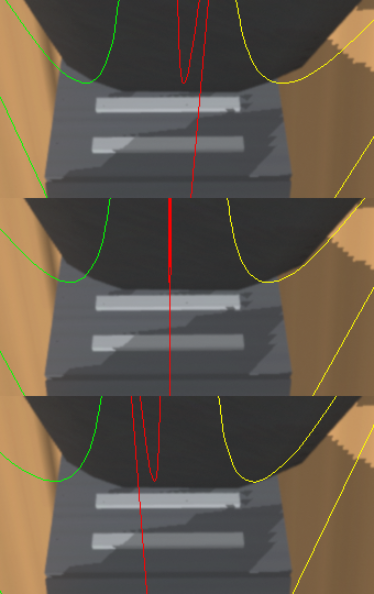

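View pics/w4c.png

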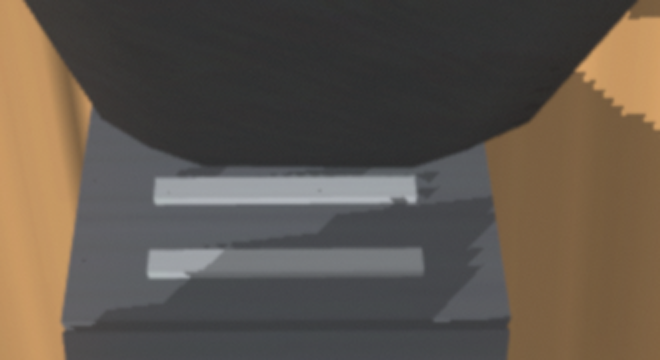

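{"api": "servo_tool", "payload": {"steps": [[7.6,0.5,0.06,-0.03,0],[7.6,0.5,0.06,-0.03,0],[7.6,0.5,0.06,-0.02,0],[7.6,0.4,0.04,-0.02,0],[7.6,0.2,0,-0.01,0]]}}

```text
time_s: 9.72
tcp_pos: [0.6925, -0.1651, 0.0351]
eef_rot: [179.9, 3.1, -94.4]
contact_force: [1.3, 9.7, 7.3]
gripper_width: 0.0795
```

```bash
cat > chk.py <<'E'
from fit import *
import sys
tag=sys.argv[1]
p=np.load("p.npy"); s=r.get_state()
R=Ro.from_euler("xyz",s["eef_rot"],degrees=True).as_matrix(); P=s["tcp_pos"]-R[:,2]*r.pinch_z
d=P-[p[0],p[1],0]; c,sn=np.cos(p[2]),np.sin(p[2])
print("pinch cart",(c*d[0]+sn*d[1]).round(4),(-sn*d[0]+c*d[1]).round(4),P[2].round(4),"yaw rel",np.degrees(np.arctan2(R[1,1],R[0,1]))-np.degrees(p[2]), "F",s["contact_force"].round(1),s["time_s"])
im=np.ascontiguousarray(r.capture("wrist")[:,:,::-1]); cv2.imwrite(f"pics/w{tag}.png",im)
E
python3 chk.py 5
```

```text
pinch cart 0.16 0.1666 0.0539 yaw rel 180.2004821448549 F [1.3 9.7 7.3] 9.725
```

View pics/w5.png

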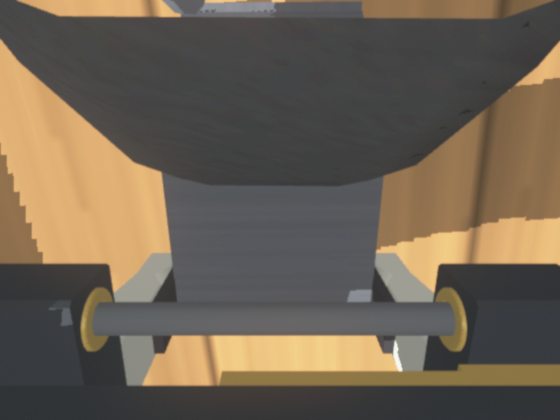

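{"api": "servo_tool", "payload": {"steps": [[7.6,0.2,0.03,-0.01,0],[7.6,0.1,0,0,0.2],[7.6,0,0,0,0]]}}

```text
time_s: 10.15
tcp_pos: [0.6921, -0.168, 0.0351]
eef_rot: [179.9, 3.1, -94.6]
contact_force: [1.6, 9.0, 7.0]
gripper_width: 0.0796
```

{"api": "servo_tool", "payload": {"steps": [[7.6,0.15,0,-0.01,0],[7.6,0,0,0,0]]}}

```text
time_s: 10.4
tcp_pos: [0.6919, -0.1695, 0.0351]
eef_rot: [179.9, 3.1, -94.6]
contact_force: [1.0, 9.3, 6.6]
gripper_width: 0.0796
```

{"api": "servo_tool", "payload": {"steps": [[7.6,0.1,0,0,0],[7.6,0,0,0,0]]}}

```text
time_s: 10.65
tcp_pos: [0.6918, -0.1704, 0.0351]
eef_rot: [179.9, 3.1, -94.6]
contact_force: [1.8, 9.4, 8.6]
gripper_width: 0.0796
```

{"api": "servo_tool", "payload": {"steps": [[7.6,0.1,0,-0.01,0],[7.6,0,0,0,0]]}}

```text
time_s: 10.9
tcp_pos: [0.6917, -0.1709, 0.0351]
eef_rot: [179.9, 3.1, -94.6]
contact_force: [0.8, 10.6, 7.4]
gripper_width: 0.0794
```

```bash
python3 chk.py 6; python3 - <<'E'
from h import *
cv2.imwrite("pics/s6.png",r.capture("scene")[:,:,::-1])
crop("pics/s6.png","pics/s6c.png",80,230,240,340,5)
E
```

```text
pinch cart 0.1598 0.1608 0.0539 yaw rel 180.0124411531105 F [ 0.8 10.6  7.4] 10.9
```

View pics/s6c.png

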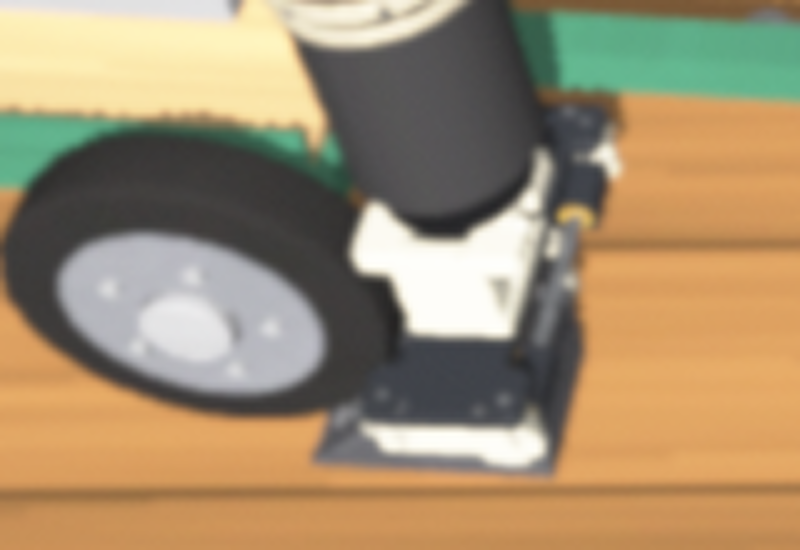

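{"api": "servo_tool", "payload": {"steps": [[7.6,0.15,0,0,0],[7.6,0,0,0,0]]}}

```text
time_s: 11.25
tcp_pos: [0.6917, -0.1711, 0.0351]
eef_rot: [179.9, 3.2, -94.6]
contact_force: [0.3, 16.8, 8.4]
gripper_width: 0.0794
```

{"api": "servo_tool", "payload": {"steps": [[7.6,0.15,0,-0.01,0],[7.6,0,0,0,0]]}}

```text
time_s: 11.5
tcp_pos: [0.6918, -0.1711, 0.0351]
eef_rot: [179.9, 3.3, -94.6]
contact_force: [0.4, 22.9, 10.3]
gripper_width: 0.0795
```

{"api": "servo_tool", "payload": {"steps": [[7.6,-0.2,0,0,0],[7.6,0,0,0,0]]}}

```text
time_s: 11.75
tcp_pos: [0.6917, -0.1711, 0.0351]
eef_rot: [179.9, 3.2, -94.6]
contact_force: [0.3, 13.6, 7.4]
gripper_width: 0.0795
```

{"api": "servo_tool", "payload": {"steps": [[8.0,0,0,0,0],[8.3,0,0,0,0],[8.76,0,0,0,0],[8.76,0,0,0,0],[8.76,0,0,0,0]]}}

```text
time_s: 12.38
tcp_pos: [0.6891, -0.1748, 0.033]
eef_rot: [179.6, 3.0, -94.7]
contact_force: [0.3, 0.3, 0.7]
gripper_width: 0.0875
```

```bash
python3 chk.py 7
```

```text
pinch cart 0.1575 0.1568 0.0518 yaw rel 179.89525992618732 F [0.3 0.3 0.7] 12.375
```

View pics/w7.png

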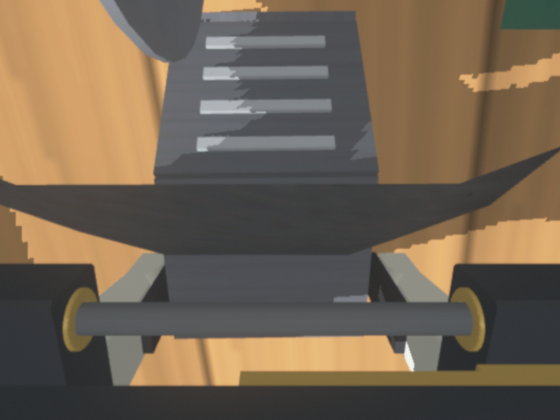

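{"api": "servo_tool", "payload": {"steps": [[8.76,-0.2,-0.2,0,0],[8.76,-0.1,0,-2,0],[8.76,-0.2,0,-4,0],[8.76,-0.3,0,-5,0],[8.76,-0.3,0,-5,0],[8.76,-0.3,0,-5,0],[8.76,0,0,0,0]]}}

```text
time_s: 13.3
tcp_pos: [0.6955, -0.1724, 0.2516]
eef_rot: [-179.8, 3.0, -94.6]
contact_force: [-0.2, -0.3, 0.0]
gripper_width: 0.0879
```

```bash
python3 chk.py 8;python3 - <<'E'
from h import *
cv2.imwrite("pics/s8.png",r.capture("scene")[:,:,::-1])
crop("pics/s8.png","pics/s8c.png",80,230,240,340,5)
E
```

```text
pinch cart 0.1635 0.1597 0.2704 yaw rel 179.95191442582134 F [-0.2 -0.3  0. ] 13.3
```

View pics/w8.png

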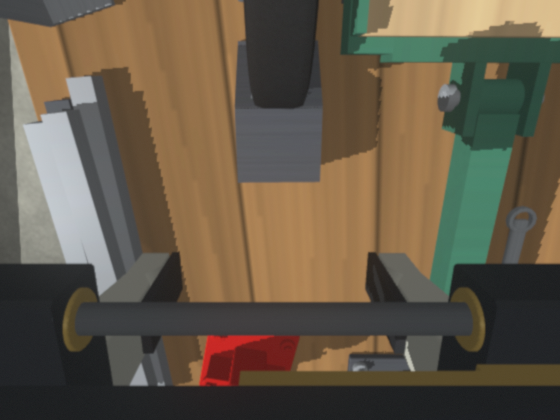

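View pics/s8c.png

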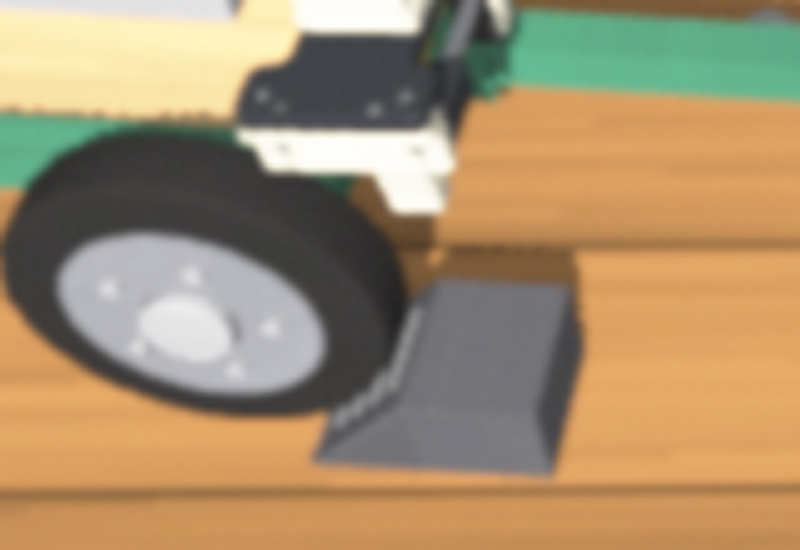

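```bash
python3 - <<'E'
from fit import *
p=np.load("p.npy"); g=w(p,np.array([-.041,.49,.28]))[0]; print(g)
plan(g,np.degrees(p[2]),n=8)
E
```

```text
[0.51790149 0.17228683 0.28      ]
tcp [ 0.6933 -0.1717  0.2459] t 13.4 j [ -0.   24.2   9.9  -3.1 -75.8  -3.9] 
shift cm [-33.09  20.3   -1.59] per row [-4.14  2.54 -0.2 ] spin -0.08 F [-0.  -0.2 -1.7]
```

{"api": "servo_tool", "payload": {"steps": [[8.76,-4.1,2.5,-0.2,0],[8.76,-4.1,2.5,-0.2,0],[8.76,-4.1,2.5,-0.2,0],[8.76,-4.1,2.5,-0.2,0],[8.76,-4.1,2.5,-0.2,0],[8.76,-4.1,2.5,-0.2,0],[8.76,-4.1,2.5,-0.2,0],[8.76,-4.1,2.5,-0.2,0]]}}

```text
time_s: 14.4
tcp_pos: [0.5192, 0.171, 0.2777]
eef_rot: [179.5, 3.0, -94.7]
contact_force: [1.0, 1.4, -0.1]
gripper_width: 0.0875
```

{"api": "servo_tool", "payload": {"steps": [[8.76,0,0,0,0],[8.76,0,0,0,0]]}}

```text
time_s: 14.65
tcp_pos: [0.5202, 0.17, 0.2778]
eef_rot: [179.6, 3.0, -94.6]
contact_force: [-0.5, -0.8, -0.7]
gripper_width: 0.0873
```

```bash
cat > hs.py <<'E'
from fit import *
import sys
p=np.load("p.npy"); g=w(p,np.array([-.041,.49,.28]))[0]
plan(g,np.degrees(p[2]))
s=r.get_state(); im=np.ascontiguousarray(r.capture("wrist")[:,:,::-1]); cv2.imwrite(f"pics/w{sys.argv[1]}.png",im)
for z in(.168,.214):
    a=wproj(w(p,np.array([(-.047,.472,z),(-.047,.508,z),(-.035,.508,z),(-.035,.472,z)])),s); print(a.round(0).tolist())
    cv2.polylines(im,[a.round().astype(int)],True,(0,255,0),1)
th=np.linspace(0,6.28,40)
a=wproj(w(p,np.c_[.033*np.cos(th),.49+.033*np.sin(th),np.full(40,.101)]),s);cv2.polylines(im,[a.round().astype(int)],True,(0,0,255),1)
cv2.imwrite(f"pics/w{sys.argv[1]}o.png",im)
cv2.imwrite(f"pics/t{sys.argv[1]}.png",r.capture("top")[:,:,::-1])
E
python3 hs.py 9
```

```text
tcp [0.5202 0.17   0.2778] t 14.65 j [ 36.7   6.3 -10.4  -2.6 -71.7 -40.6] 
shift cm [-0.32  0.26 -0.2 ] per row [-0.32  0.26 -0.2 ] spin -0.02 F [-0.5 -0.8 -0.7]
[[284.0, 174.0], [284.0, 219.0], [268.0, 219.0], [268.0, 174.0]]
[[287.0, 194.0], [286.0, 246.0], [268.0, 246.0], [268.0, 194.0]]
```

View pics/w9o.png

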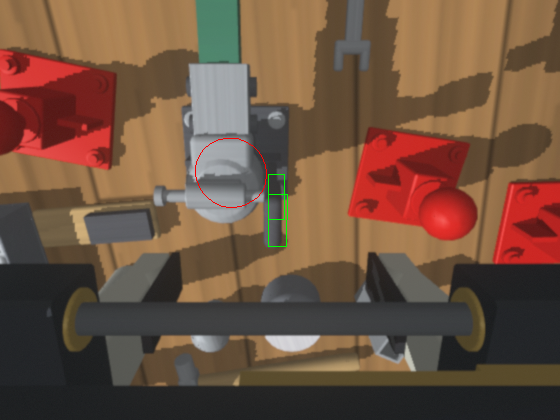

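View pics/t9.png

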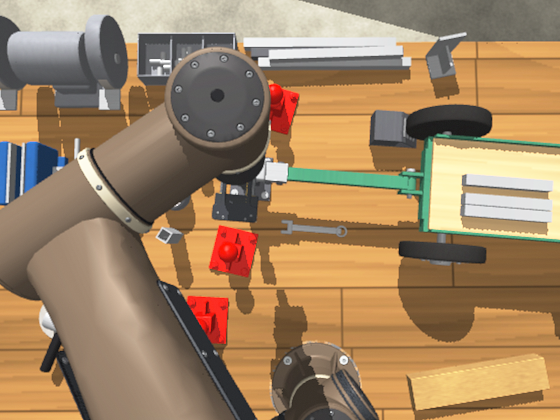

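```bash
python3 - <<'E'
from h import *
crop("pics/w9.png","pics/w9c.png",150,120,330,260,4)
crop("pics/t9.png","pics/t9c.png",350,85,510,165,5)
E
```

```text
(no output)
```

View pics/w9c.png

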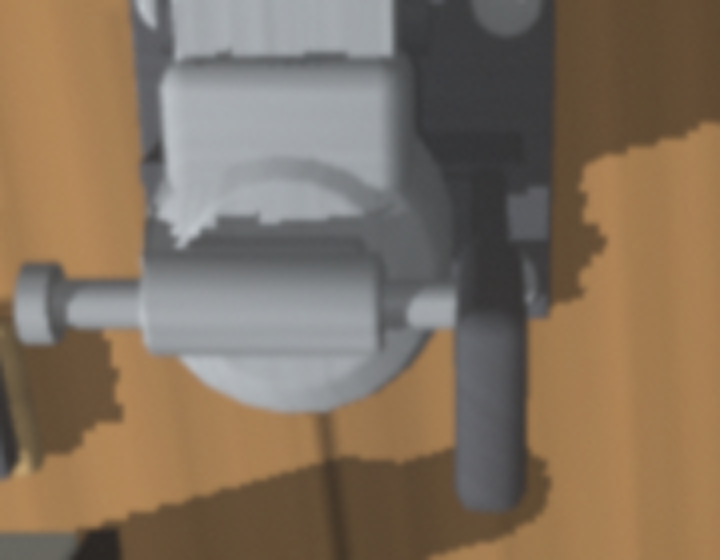

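View pics/t9c.png

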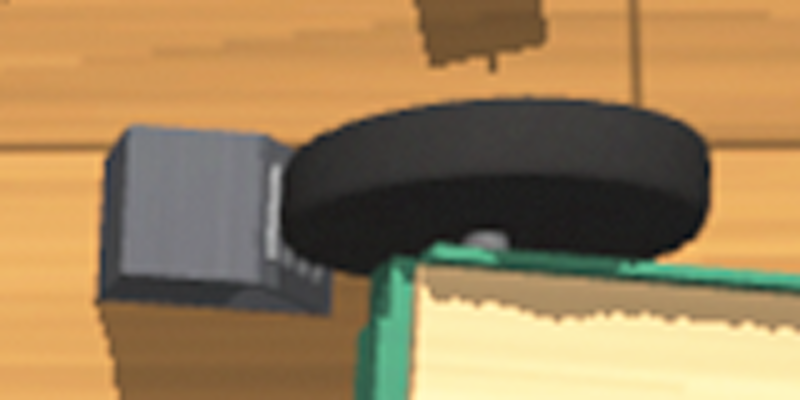

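```bash
python3 - <<'E'
from fit import *
T=lambda u,v:np.array([u/5+350,v/5+85]); S=lambda u,v:np.array([u/5+80,v/5+230])
m=lambda *a:np.array(a)/1000
p=np.load("p.npy")
ch=[("top",m(40,65,60),T(133,126)),("top",m(40,-7,60),T(266,136)),("top",m(-40,-7,60),T(255,287)),("top",m(-40,65,60),T(119,274)),("top",m(-40,-65,2),T(330,312)),("top",m(-40,65,0),T(100,298))]
sc=[("scene",m(-40,-7,60),S(435,280)),("scene",m(-40,65,60),S(567,287)),("scene",m(40,65,60),S(540,415)),("scene",m(40,-7,60),S(397,402)),("scene",m(40,-65,2),S(315,461)),("scene",m(40,65,0),S(556,475))]
for o in(ch,sc,ch+sc):
    c,e=fit(o,[.69,-.22,-.08]); d=c[:2]-p[:2]
    cc,s=np.cos(p[2]),np.sin(p[2]); print(c,"cart rel",cc*d[0]+s*d[1],-s*d[0]+cc*d[1],"yaw",c[2]-p[2]); print(e.round(1).tolist())
# scene bias: cart points in scene only with yaw
E
```

```text
[ 0.68457607 -0.2252026  -0.07962287] cart rel 0.15692702091118937 0.10711208993279081 yaw 0.00043007327055741285
[[-0.5, -0.3], [0.1, -0.3], [0.7, -0.6], [0.5, -0.1], [0.0, 1.2], [-1.0, 0.6]]
[ 0.68816876 -0.22147644 -0.0591293 ] cart rel 0.16021023541905666 0.1111136173651416 yaw 0.020923647350510485
[[0.4, -0.4], [0.6, -0.6], [-0.6, -0.5], [0.1, 0.9], [-0.5, 0.4], [-0.0, 0.2]]
[ 0.68629683 -0.22324556 -0.05995273] cart rel 0.15848577452535306 0.10920046649427957 yaw 0.020100218287012507
[[-1.6, -0.5], [-0.9, -1.0], [0.2, -1.3], [-0.0, -0.2], [-0.4, 0.1], [-1.4, 0.5], [-0.1, -0.9], [0.0, -1.2], [-1.1, -1.1], [-0.5, 0.2], [-1.0, -0.3], [-0.6, -0.4]]
```

```bash
python3 - <<'E'
from h import *
plan([.5209,.1743,.178],-4.59)
E
```

```text
tcp [0.5207 0.1693 0.2778] t 14.75 j [ 36.7   6.3 -10.3  -2.6 -71.7 -40.6] 
shift cm [-0.08 -0.04 10.  ] per row [-0.08 -0.04 10.  ] spin -0.12 F [0.7 0.3 0.1]
```

{"api": "servo_tool", "payload": {"steps": [[5,-0.1,0,2.5,0],[5,0,0,2.5,0],[5,0,0,1,0],[5,0,0,0,0]]}}

```text
time_s: 15.25
tcp_pos: [0.5207, 0.1735, 0.218]
eef_rot: [179.6, 2.9, -94.7]
contact_force: [0.4, -0.1, 0.6]
gripper_width: 0.0539
```

```bash
python3 hs.py 10; python3 - <<'E'
from h import *
plan([.5209,.1743,.178],-4.59)
crop("pics/w10.png","pics/w10c.png",130,120,400,340,3)
E
```

```text
tcp [0.5207 0.1735 0.218 ] t 15.25 j [ 37.    8.6 -15.5  -2.8 -64.2 -40.6] 
shift cm [-0.27  0.33 -6.19] per row [-0.27  0.33 -6.19] spin -0.13 F [ 0.4 -0.1  0.6]
[[288.0, 195.0], [287.0, 251.0], [268.0, 251.0], [268.0, 195.0]]
[[293.0, 227.0], [291.0, 293.0], [268.0, 293.0], [267.0, 227.0]]
tcp [0.5213 0.1741 0.2193] t 15.35 j [ 37.1   8.5 -15.5  -2.7 -64.2 -40.6] 
shift cm [0.1  0.02 4.13] per row [0.1  0.02 4.13] spin -0.1 F [-1.4 -0.1  0.4]
```

View pics/w10c.png

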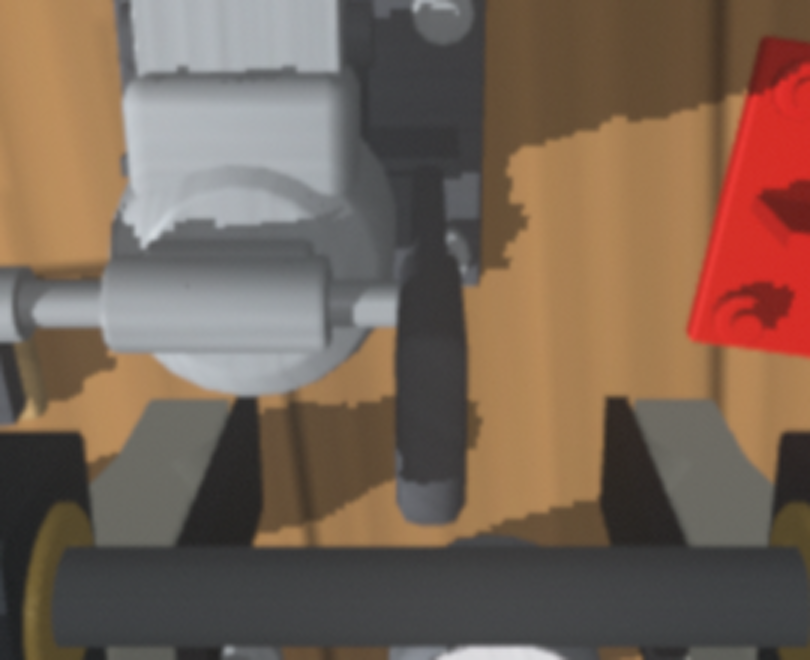

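{"api": "servo_tool", "payload": {"steps": [[5,0.1,0,2.2,0],[5,0.1,0,2,0],[5,0,0,0,0],[3,0,0,0,0],[1,0,0,0,0],[0.5,0,0,0,0],[0.5,0,0,0,0],[0.5,0,0,0,0]], "squeeze": 45}}

```text
time_s: 16.35
tcp_pos: [0.5208, 0.1745, 0.1767]
eef_rot: [179.7, 3.0, -94.7]
contact_force: [0.7, -1.8, 0.8]
gripper_width: 0.0119
```

{"api": "servo_tool", "payload": {"steps": [[0.5,0,0,0,0],[0.5,0,0,0,0]]}}

```text
time_s: 16.6
tcp_pos: [0.5208, 0.1745, 0.1767]
eef_rot: [179.7, 3.0, -94.7]
contact_force: [1.8, -0.5, 1.1]
gripper_width: 0.0119
```

{"api": "servo_tool", "payload": {"steps": [[0.5,0,0.4,0,0],[0.5,0,0.4,0,0],[0.5,0,0.4,0,0],[0.5,0,0.4,0,0],[0.5,0,0.4,0,0],[0.5,0,0,0,0],[0.5,0,0,0,0]]}}

```text
time_s: 17.48
tcp_pos: [0.5029, 0.1761, 0.177]
eef_rot: [179.9, 3.0, -94.7]
contact_force: [13.6, -4.5, -7.1]
gripper_width: 0.0119
```

{"api": "servo_tool", "payload": {"steps": [[0.5,0,0.1,0,0],[0.5,0.1,0,-0.5,0],[0.5,0.1,0,-0.5,0],[0.5,0.1,0,-0.5,0],[0.5,0.05,0,-0.5,0],[0.5,0,0,0,0]]}}

```text
time_s: 18.23
tcp_pos: [0.5022, 0.1718, 0.197]
eef_rot: [179.9, 3.1, -94.7]
contact_force: [16.1, -4.8, -9.2]
gripper_width: 0.0115
```

```bash
python3 - <<'E'
from h import *
print(r.get_state()["contact_force"],r.get_state()["moment"])
cv2.imwrite("pics/s11.png",r.capture("scene")[:,:,::-1])
crop("pics/s11.png","pics/s11c.png",220,180,380,300,5)
cv2.imwrite("pics/w11.png",r.capture("wrist")[:,:,::-1])
E
```

```text
[16.09482126 -4.7977153  -9.16541121] [-1.45468467 -6.16251899 -0.49605623]
```

View pics/s11c.png

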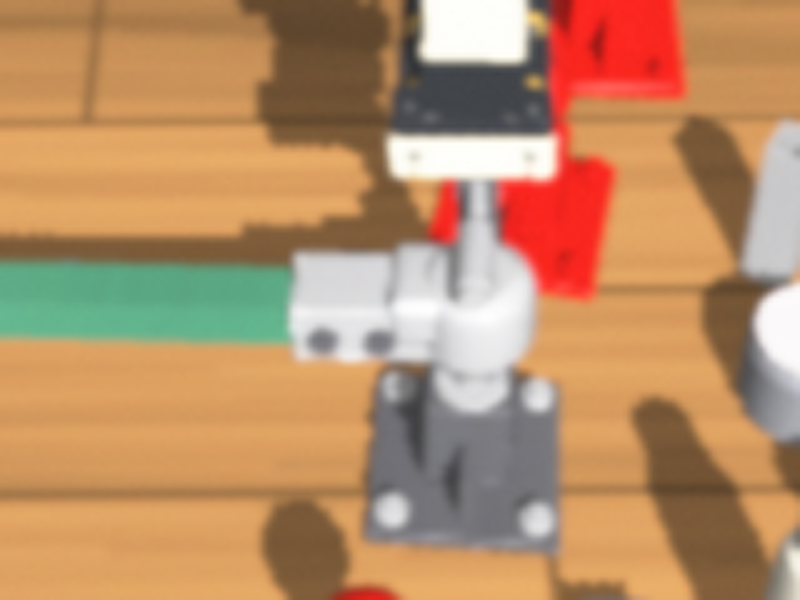

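View pics/w11.png

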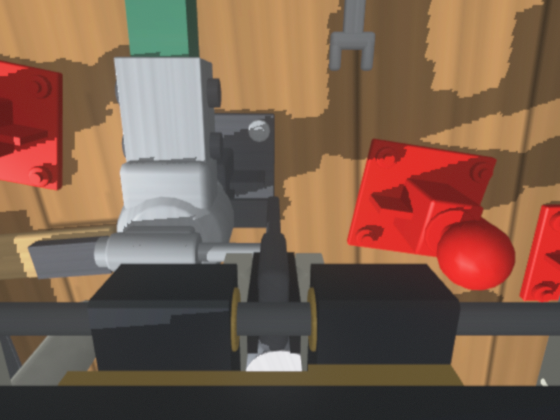

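The ball is now visible below the raised cup, so the coupler is rising. I'll carry on along the arc.

{"api": "servo_tool", "payload": {"steps": [[0.5,0.1,0,-0.5,0],[0.5,0.1,0,-0.5,0],[0.5,0.1,0,-0.5,0],[0.5,0.15,0,-0.5,0],[0.5,0.1,0,-0.5,0],[0.5,0.15,0,-0.5,0],[0.5,0.15,0,-0.5,0],[0.5,0.15,0,-0.5,0]]}}

```text
time_s: 19.32
tcp_pos: [0.5012, 0.16, 0.2361]
eef_rot: [179.9, 3.1, -94.7]
contact_force: [16.0, -3.1, -9.3]
gripper_width: 0.0118
```

{"api": "servo_tool", "payload": {"steps": [[0.5,0.15,0,-0.5,0],[0.5,0.15,0,-0.5,0],[0.5,0.15,0,-0.5,0],[0.5,0.15,0,-0.5,0],[0.5,0,0,0,0],[0.5,0,0,0,0]]}}

```text
time_s: 20.08
tcp_pos: [0.5006, 0.1526, 0.2555]
eef_rot: [179.9, 3.1, -94.7]
contact_force: [15.3, -4.6, -9.0]
gripper_width: 0.0119
```

```bash
python3 - <<'E'
from h import *
print(r.get_state()["contact_force"],r.get_state()["moment"])
cv2.imwrite("pics/s12.png",r.capture("scene")[:,:,::-1])
crop("pics/s12.png","pics/s12c.png",220,160,380,300,5)
cv2.imwrite("pics/t12.png",r.capture("top")[:,:,::-1])
E
```

```text
[15.25377854 -4.60322924 -9.03470279] [-1.26999674 -5.79363438 -0.45886836]
```

View pics/s12.png

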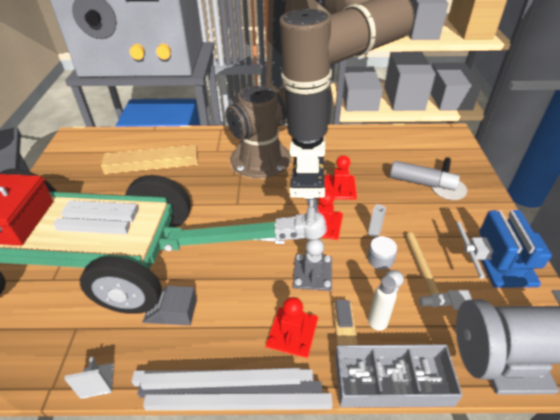

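View pics/s12c.png

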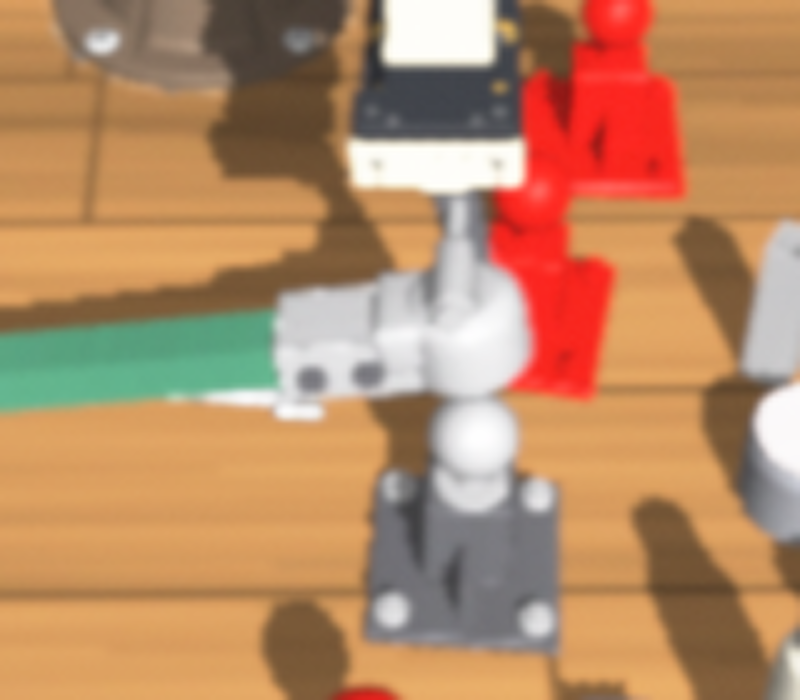

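```bash
python3 - <<'E'
from fit import *
p=np.load("p.npy")
im=cv2.resize(cv2.imread("pics/s12.png"),None,fx=5,fy=5,interpolation=cv2.INTER_CUBIC)
th=np.linspace(0,6.28,40)
for t,col in((.15,(0,0,255)),(.2,(0,255,0))):
    for z,rr in((-.014,.033),(.031,.033)):
        a=np.c_[rr*np.cos(th),.4+rr*np.sin(th),np.full(40,z)]
        b=np.c_[a[:,0],.09+a[:,1]*np.cos(t)-a[:,2]*np.sin(t),.115+a[:,1]*np.sin(t)+a[:,2]*np.cos(t)]
        q=proj("scene",w(p,b))*5+2; cv2.polylines(im,[q.round().astype(int)],True,col,1)
a=np.c_[.025*np.cos(th),.49+.025*np.sin(th),np.full(40,.115)];cv2.polylines(im,[(proj("scene",w(p,a))*5+2).round().astype(int)],True,(255,0,255),1)
cv2.imwrite("pics/s12o.png",im[900:1500,1300:1800])
E
```

```text
(no output)
```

View pics/s12o.png

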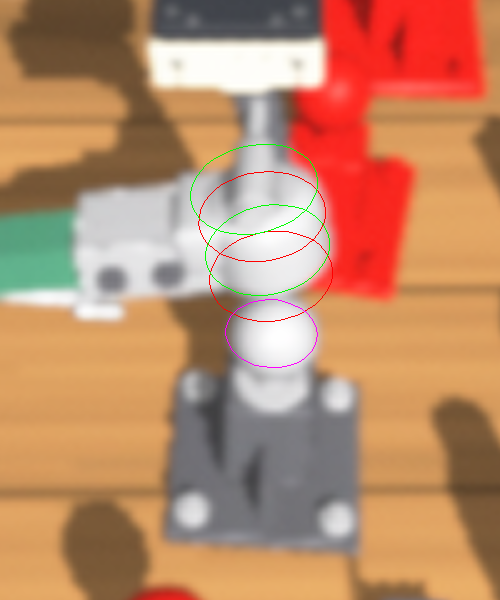

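```bash
python3 - <<'E'
from h import *
s=r.get_state(); print(s["tcp_pos"],abs(s["qd"]).max(),s["gripper_width"],s["time_s"],s["contact_force"])
print(r.close_job())
E
```

```text
[0.50059437 0.15258459 0.25540944] 0.14100818451912223 0.011472803496323286 20.175 [15.68806684 -4.7439262  -9.06933924]
the job is handed in; nothing more can be done
None
```

The job is done and handed in at about 20 s of the 53 s allowed: the wheel is chocked and the coupler is off the ball, held in the fingers.

**Chock:** I gripped it across its sides and slid it flat along the bench. I turned it about 9° square to the cart and pushed it until the force rose against the tread (about 23 N with no further travel).
- **Top camera:** it measured 157 mm to the side, 107 mm ahead and 0.0 rad off square, against the wanted 160 mm and 108 mm.
- **Scene camera:** it measured 160 mm, 111 mm and 0.02 rad.
- **Wrist camera:** the wheel looked centred on the chock to within about 1 mm. The spread between the cameras is about what the calibration and my pixel reading allow.

**Coupler:** I gripped the latch handle and pulled it about 18 mm to its stop. Still holding it pulled, I lifted along the drawbar's arc.
- **Height:** the gripper rose about 78 mm, and the scene overlay puts the coupler about 75–80 mm above its seat.
- **Clearance:** the ball is visible below the cup with a gap, and nothing in the picture touches the coupler except the gripper.
- **Hold:** at hand-in the arm was still, with the grip steady at about 11.5–12 mm.

**Problems along the way:**
- Early on, the last joint ran into its range limit while I was turning the tool. That left the tool tilted by 3° for the rest of the job. The tilt was about the jaw axis, so it did not affect the grasps.
- The wrist camera passed within an estimated 12–15 mm of the wheel while I seated the chock; no unexpected force showed.

I saw no bystander item moved, though I did not measure their positions afterwards.

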